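# Home the traverse slide and zero its readout

### The arm

A 6-joint arm with a two-finger parallel gripper is mounted at the origin on a cart in front of the work surface, level with it; the furniture and walls round the work are solid. World frame = base frame: x ahead of the robot, y to its left, z up, the work surface at z = 0. Lengths are in m, angles in rad, forces in N, time in s.
With the tool pointing down it reaches from about 0.3 to 0.875 m from the base axis. Payload 6.4 kg.
Tool frame: the origin (TCP) lies at the very end of the fingers, on their centre line; the grasp point (between the pads) lies 19 mm behind it; z points along the fingers, y is the line along which they close (so a half turn about z gives the same grasp; the last joint's range is limited). The gripper opens to 85 mm and grips with 20 to 120 N. Pads are 22 mm wide; open, the fingers measure 114 mm over their backs; the gripper's body (76 mm by 85 mm) begins 54 mm behind the grasp point. The pads swing forward as they close: fully open they stand 13 mm farther back than shut.
Start: joints at [-1.419, 0.181, 1.607, -0, 1.354, -0.206], TCP at [0.201, -0.539, 0.231] pointing down, gripper open.
Joint ranges: [-2.99, 2.99], [-0.89, 2.07], [0.3, 2.58], [-1.14, 4.28], [0, 2.63], [-3.12, 3.12]. Speed limits (rad/s): [2.57, 2.57, 3.01, 3.14, 3.14, 3.14].

### API

Orientations are given as a unit quaternion [w, x, y, z].
In Python, from bench import ctrl, camera, calibration, order, outline_of gives the robot as it stands.
- The arm moves only by the tool move_arm, never from a script. Its argument "series" is a list that holds one entry, the list of rows, each a list of 5 numbers: the opening, from 0 (shut) to 1 (fully open), then the shift along the tool's x, y, z in mm, then the turn about the tool's z in rad. A call has exactly 10 rows; each row is the pose to reach, as a shift and turn from the pose commanded when the call began, along the tool's axes at that moment; what a row does not reach only later rows make up. A row lasts 1/12 s, in which the tool goes at most 41.7 mm and 7.16 degrees, less where a joint would pass 70% of its speed; a pose out of reach is approached as far as the arm can. A call with a gripper value outside its range is refused whole. The fingers move at their own pace and stop on an object; the grip force is fixed at half the most. Time passes only in rows, so rows that repeat a pose let the fingers close, or fill a call up. It gives the time, the measured TCP pose, the force, the opening and the grip force at its end, in the units of the state.
- ctrl.get_obs(): the state, without advancing time (a new reading comes with each control period).
- camera(name): name is "scene" or "top" or "wrist"; returns (picture, depth): 420x560x3 uint8, blue, green, red; 420x560 float32, m along the optical axis (not along the pixel's ray), 0 where there is no reading.
- calibration(name): a dict with "intrinsics" (3x3 intrinsics, pixels), "rvec" (rotation vector, rad) and "tvec" (3), from world to camera coordinates, as OpenCV has them. Camera axes: x right, y down, z forward; pixel columns grow to the right and rows downward; lengths in m; the calibration is good to about 2 mm. A picture is of the moment at which its call begins: read the wrist's pose just before it. calibration takes no time and is no camera call; for the wrist camera it gives the pose at the moment of the call.
- order.hand_in(): hands the job in; it is judged then, once.
Trained networks look in the newest picture that a camera, given by its name, has taken for a name from the list of things; names that differ only in an ending like _2 or _b are one class to them, and where a whole thing is asked for, a point or a joint stands for the part that bears it (a point fixed in the world has none). Each returns a list of dicts, best first, with "conf" (0 to 1); they miss things now and then, are a little off and sometimes report something else, mostly with a low value. They report only what shows in the picture. A call takes as long as a camera call. They do not tell look-alikes from the thing itself.
- outline_of(target, camera): "region" (420x560 bool, what is visible of it) and "bbox" ([centre column, centre row, width, height] in pixels, round what is visible of it).
The state is a dict: "time_s": time; "q": joint angles; "dq": joint speeds; "joint_efforts": joint torques, N m; "eef_pos": TCP position; "eef_rot": TCP orientation; "wrist_force": force on the tool from outside, world axes, zero at the start; "torque": the same for the moment, N m; "opening": opening from 0.0 (shut) to 1.0 (fully open); "grasp_force": force on a finger pad.
Only numpy, scipy, OpenCV 4.12 (cv2) and the standard library are available. Lean on these libraries where they do the work, as an engineer would, in place of code of your own. Each camera call takes 0.05 s, during which the arm holds its last target. There are 200 camera calls.

### The job

Reference the traverse slide: with the closed fingertips press the spring paddle on the carriage fully down to free its lock, and keep it down while you push the carriage along its rails right up against the stop screw at the far end; then let the paddle spring up so that the carriage is locked there again, and only then press the round zero key on the readout right down and come away. Touch and push only: leave the test block lying in its nest on the carriage, and do not disturb the loose things beside the work.

Things in the scene. Friction and masses are not known exactly. Their poses are not given: they have to be found in the camera images.
- slide_bed: hand traverse slide fixed on the bench: dark steel bed 330 x 100 x 14 mm with a grey end block 18 mm thick, 47 mm high at either end, two guide shafts and a ladder rack between, and a graduated rule along the -y edge. Origin: centre of its underside; x axis along the rails, away from the robot to the far end block with the stop screw.
- carriage (a joint): position of the carriage along the bed's +x, m: 0 = parked at the near end, where it starts; 0.130 = hard against the stop screw at the far end. Aluminium plate 132 (along the rails) x 88 mm, top at 46 mm, 0.8 kg; runs with 1.5 N friction once unlocked. A tooth under the paddle locks it in a ladder rack with 1 to 2 mm of play, every 10 mm of travel, at 0 and 0.130 too.
- lock_paddle (a joint): travel of the lock paddle, m: 0 = up (locked), 0.006 = fully down; the tooth is clear of the rack from 0.0035 on; 5 N to start it, 8 N at the bottom; it springs back. Let up on the way, it drops into the next gap of the rack and the carriage stops there, which is a fault.
- paddle_top (a point): centre of the top of the lock paddle, a ribbed steel pad 36 (along the rails) x 34 mm in the near half of the carriage, 54 mm above the bench when up; moves with both. Upright dark steel cheeks 7 mm thick, 44 mm wide stand before and behind it, inner faces 25 mm from its centre along the rails, tops 68 mm above the bench. Push by friction on the paddle or by the far cheek.
- stop_end (a point): tip of the stop screw (9 mm diameter) on the far end block, 37 mm above the bench; the carriage's far edge meets it at joint value 0.130.
- nest (a point): centre of the floor of the specimen nest, a black plastic ring 64 mm inside and 4.5 mm high on the far half of the carriage, 67 mm farther along the rails than the paddle's centre.
- test_block: loose round steel test block, 60 mm diameter, 11 mm high, lying in the nest; origin at the centre of its underside. It rides along and must stay lying in the nest.
- zero_key (a joint): travel of the zero key, m: 0 = up, 0.004 = fully down; 1.5 N to start, 3.5 N at the bottom; it springs back. It counts as pressed beyond 0.0028.
- zero_key_top (a point): centre of the top of the zero key: round, white, 25 mm diameter, 7 mm proud of the readout's face, the only round key, right of the display; about 42 mm above the bench. Its z axis is the key's axis, out of the face, leaning 12 degrees toward the readout's front; pressing straight down works.
- readout: scale readout fixed on the bench: grey console 88 x 132 mm, front edge 25 mm and rear edge 43 mm high, with a display, three small flat dummy keys and the round zero key. Origin: centre of its underside; -x is its front (towards the robot), +y its left; the zero key is 42 mm to the -y side.
- stepped_pin: bystander: loose turned steel pin with a step, 26 mm diameter, 53 mm high, standing between the readout and the slide; origin at the centre of its underside.
- small_block: bystander: loose round steel test block, 52 mm diameter, 8 mm high, left of the slide; origin at the centre of its underside.
- loupe_loose: bystander: loose black loupe, 41 mm diameter, 36 mm high, left of the slide; origin at the centre of its underside.
- hardness_tester: the tall bench hardness tester, part of the room, always in the same place between slide and readout and behind them: base from 194 mm before to 214 mm behind its origin and about 110 mm either side, head 720 mm high overhanging the front, a capstan with spokes at 240 mm. Keep arm and wrist clear of it when crossing from slide to readout. Origin: underside.
Mind the look-alikes: they are no part of the job. Leave any blue or red look-alike of the test_block alone.

How it is judged:
By the outcome, as a careful person would: the job done as asked, in the order asked, and still so for the second after the job is handed in, with the robot touching nothing.
It also fails if it takes over 45 s, if anything falls off the work surface, if the arm or the gripper's body presses on something with over 40 N, if the wrist force passes 120 N, or if a joint passes its speed limit or range.

## Working session

There is one attempt and no reset: what is moved stays moved. The work goes in short steps, Python scripts to look and compute and a tool call to move; the robot and the scene stay as the last step left them, time stands still between calls to the robot, and variables do not carry over. Pictures are saved under pics/ and viewed, at most 10 in all, crops included, and the job is handed in when it is done.

Besides the shell and the picture viewer there is one more tool, called after "Emit:" as a command line: name --argument value ..., lists and objects as JSON in quotes. move_arm: Moves the arm, as the interface text tells. Its arguments: {"type":"object","properties":{"series":{"type":"array","items":{"type":"array","items":{"type":"array","items":{"type":"number"}}}}},"required":["series"]}

```bash
mkdir -p pics
cat > h.py <<'E'
import numpy as np, cv2
from bench import ctrl, camera, calibration, order, outline_of
def cloud(d,c):
    K=np.array(c["intrinsics"]);R=cv2.Rodrigues(np.array(c["rvec"],float))[0];t=np.array(c["tvec"],float).ravel()
    v,u=np.mgrid[:d.shape[0],:d.shape[1]]
    P=np.stack([(u-K[0,2])/K[0,0]*d,(v-K[1,2])/K[1,1]*d,d],-1)
    W=(P-t)@R; W[d==0]=np.nan
    return W
E
python3 - <<'E'
from h import *
o=ctrl.get_obs();print(o["time_s"],o["eef_pos"],o["eef_rot"],o["opening"])
for n in("top","scene"):
    im,d=camera(n);cv2.imwrite(f"pics/{n}.png",im);W=cloud(d,calibration(n));np.save(n+".npy",W)
    for t in["slide_bed","carriage","lock_paddle","test_block","zero_key","readout","stepped_pin","small_block","loupe_loose","hardness_tester"]:
        for r in outline_of(t,n)[:2]:
            m=r["region"];p=W[m];print(n,t,round(r["conf"],2),np.round(r["bbox"]),np.round(np.nanmedian(p,0),4),np.round(np.nanpercentile(p,[2,98],axis=0),3).tolist())
E
```

```text
0.0 [ 0.20130989 -0.53803789  0.23040518] [-8.54926645e-04  9.84042836e-01  1.77929665e-01  3.12430680e-05] 1.0035518698902866
top slide_bed 0.94 [251. 243.  72. 118.] [0.5329 0.2891 0.0312] [[0.37, 0.2, 0.01], [0.67, 0.374, 0.065]]
top carriage 0.78 [258. 262.  47.  53.] [0.4455 0.2542 0.0484] [[0.395, 0.209, 0.032], [0.526, 0.318, 0.069]]
top lock_paddle 0.49 [262. 274.  11.   9.] [0.432  0.251  0.0549] [[0.416, 0.236, 0.048], [0.448, 0.266, 0.062]]
top test_block 0.83 [408. 250.  22.  22.] [ 0.5034 -0.165   0.0112] [[0.476, -0.193, 0.001], [0.531, -0.137, 0.018]]
top test_block 0.73 [256. 249.  20.  21.] [0.4925 0.2759 0.0574] [[0.466, 0.251, 0.051], [0.52, 0.303, 0.064]]
top zero_key 0.17 [249. 242.  70. 119.] [0.5308 0.29   0.0312] [[0.37, 0.203, 0.009], [0.67, 0.375, 0.064]]
top readout 0.93 [360. 268.  55.  46.] [ 0.4558 -0.0115  0.0348] [[0.407, -0.081, -0.001], [0.509, 0.055, 0.046]]
top readout 0.39 [251. 242.  73. 121.] [0.529  0.2887 0.0309] [[0.368, 0.199, 0.006], [0.671, 0.377, 0.064]]
top stepped_pin 0.42 [304. 268.   8.   3.] [0.4502 0.1359 0.0329] [[0.44, 0.123, 0.00
[... 697 characters left out ...]
0.017]]
scene test_block 0.64 [267. 237.  16.  21.] [0.4892 0.2767 0.059 ] [[0.464, 0.247, 0.052], [0.518, 0.302, 0.063]]
scene readout 0.81 [359. 220.  51.  30.] [ 0.4481 -0.0099  0.0346] [[0.401, -0.074, 0.006], [0.505, 0.052, 0.046]]
scene small_block 0.66 [182. 269.  19.  14.] [0.5177 0.5272 0.0098] [[0.495, 0.503, 0.005], [0.542, 0.551, 0.014]]
scene small_block 0.49 [374. 215.   6.   4.] [ 0.4419 -0.0551  0.044 ] [[0.434, -0.065, 0.039], [0.451, -0.045, 0.048]]
scene loupe_loose 0.61 [157. 274.  18.  14.] [0.5039 0.593  0.0274] [[0.492, 0.575, 0.003], [0.532, 0.612, 0.04]]
scene loupe_loose 0.18 [285. 246.  15.  17.] [0.4298 0.2495 0.0565] [[0.413, 0.232, 0.052], [0.448, 0.266, 0.061]]
```

View pics/top.png

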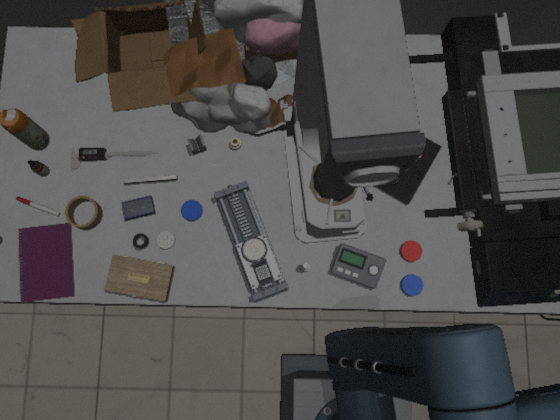

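View pics/scene.png

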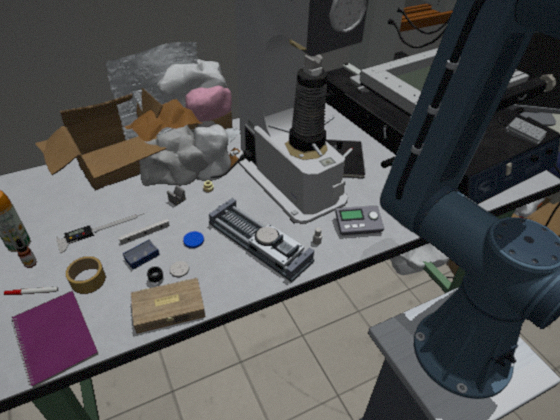

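The scene view shows the carriage with the steel block at (267,237) and the paddle at (285,246); the top view shows the same parts at (256,249) and (263,272). The white round key on the readout is at (374,215) in scene and (373,270) in top.

Candidates that could be confused, by top-view pixel:
- **Paddle:** only (263,272), between the two cheeks.
- **Test block:** the steel one at (256,249). The blue discs (192,210) and (412,285) and the red disc (412,251) are look-alikes, and the small block is at (166,240).
- **Zero key:** the round white one at (373,270). The flat dummy keys and the pin at (304,268) are not it.

I'll move over the slide and check close up with the wrist camera.

Emit:
move_arm --series '[[[0,24,-32,0,0],[0,48,-65,0,0],[0,71,-97,0,0],[0,95,-129,0,0],[0,119,-162,0,0],[0,143,-194,0,0],[0,167,-226,0,0],[0,190,-259,0,0],[0,214,-291,0,0],[0,238,-324,0,0]]]'

```text
time_s: 1.93
eef_pos: [0.3109, -0.1502, 0.2315]
eef_rot: [0.001, 0.984, 0.177, 0.0]
wrist_force: [1.4, -0.1, 0.0]
opening: -0.001
grasp_force: 0.0
```

Emit:
move_arm --series '[[[0,24,-32,0,0],[0,48,-65,0,0],[0,71,-97,0,0],[0,95,-129,0,0],[0,119,-162,0,0],[0,143,-194,0,0],[0,167,-226,0,0],[0,190,-259,0,0],[0,214,-291,0,0],[0,218,-324,0,0]]]'

```text
time_s: 2.77
eef_pos: [0.4035, 0.2308, 0.2317]
eef_rot: [-0.0, 0.984, 0.178, 0.001]
wrist_force: [0.2, -0.6, 0.1]
opening: 0.002
grasp_force: 0.0
```

Run:
```python
from h import *
o=ctrl.get_obs();print(o["time_s"],o["eef_pos"],o["eef_rot"],o["opening"],o["wrist_force"])
for n in("wrist","top"):
    c=calibration(n);im,d=camera(n);W=cloud(d,c);np.save(n+"2.npy",W);cv2.imwrite(f"pics/{n}2.png",im)
    for t in["slide_bed","carriage","lock_paddle","test_block","readout","zero_key","stepped_pin"]:
        for r in outline_of(t,n)[:2]:
            m=r["region"];p=W[m];p=p[~np.isnan(p[:,0])];R=cv2.minAreaRect(p[:,:2].astype(np.float32)*1000)
            print(n,t,round(r["conf"],2),np.round(r["bbox"]),np.round(np.median(p,0),4),R)
```

```text
2.7667 [0.40346981 0.2307968  0.23169369] [-1.54195355e-04  9.84008022e-01  1.78119815e-01  1.23320727e-03] 0.0021679651745812522 [ 0.22338116 -0.63754705  0.05202305]
wrist slide_bed 0.91 [268. 111. 120. 220.] [0.4502 0.2552 0.0465] ((455.767822265625, 257.1630859375), (202.02587890625, 113.71479797363281), 20.77716064453125)
wrist carriage 0.65 [271. 149.  43.  42.] [0.4332 0.2492 0.0545] ((432.4498596191406, 249.43629455566406), (36.00810241699219, 33.77202606201172), 22.611347198486328)
wrist carriage 0.58 [268. 106. 114. 172.] [0.4511 0.2538 0.047 ] ((461.64215087890625, 260.8171691894531), (151.4318389892578, 106.16329956054688), 21.854124069213867)
wrist lock_paddle 0.75 [270. 147.  44.  42.] [0.4332 0.2494 0.0544] ((432.0711669921875, 249.3755645751953), (36.795654296875, 34.37300491333008), 22.483600616455078)
wrist test_block 0.87 [264.  67.  75.  78.] [0.4951 0.2752 0.0574] ((494.955810546875, 275.3292236328125), (61.69335174560547, 59.680381774902344), 62.098602294921875)
wrist readout 0.97 [506. 210. 107. 141.] [0.4585 0.0103 0.0322] ((460.2436828613281, -28.700057983398
[... 869 characters left out ...]
7776794433594), 52.894432067871094)
top test_block 0.9 [414. 284.  17.  21.] [ 0.4083 -0.1651  0.011 ] ((408.0669860839844, -165.08932495117188), (57.13524627685547, 58.589996337890625), 50.44038772583008)
top test_block 0.87 [193. 212.  19.  18.] [0.6074 0.458  0.012 ] ((607.0350952148438, 458.6470031738281), (55.70902633666992, 56.49739456176758), 45.88632583618164)
top readout 0.95 [363. 267.  53.  44.] [ 0.456  -0.012   0.0353] ((457.20184326171875, -12.553306579589844), (131.86886596679688, 88.22340393066406), 71.1775131225586)
top zero_key 0.45 [374. 272.  13.   8.] [ 0.4448 -0.0515  0.0424] ((445.07208251953125, -51.6416015625), (18.94830894470215, 17.90576171875), 53.604034423828125)
```

View pics/wrist2.png

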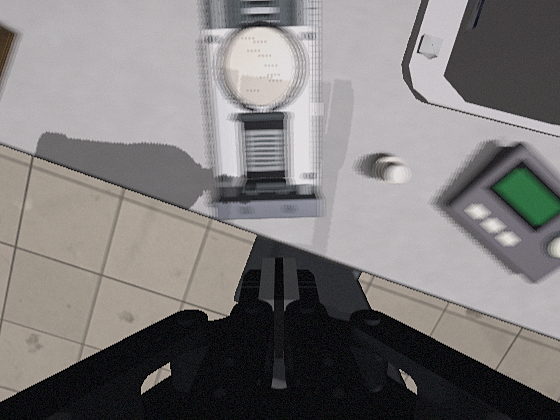

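The wrist view shows the ribbed paddle at (270,148) between its dark cheeks, with the steel test block in the nest at (262,67), so the paddle is confirmed at about (0.432, 0.249). The rails run at about 22.3°. The pin stands to the right at (390,168).

Emit:
move_arm --series '[[[0,15,-3,20,-0.03],[0,38,-7,50,-0.03],[0,38,-7.5,85,-0.03],[0,38,-7.5,120,-0.03],[0,38,-7.5,145,-0.03],[0,38,-7.5,157,-0.03],[0,38,-7.5,157,-0.03],[0,38,-7.5,157,-0.03],[0,38,-7.5,157,-0.03],[0,38,-7.5,157,-0.03]]]'

```text
time_s: 4.4
eef_pos: [0.4359, 0.2488, 0.076]
eef_rot: [-0.0, 0.981, 0.193, 0.002]
wrist_force: [0.6, -0.6, 0.5]
opening: 0.001
grasp_force: 0.0
```

Run:
```python
from h import *
n="wrist";c=calibration(n);im,d=camera(n);W=cloud(d,c);cv2.imwrite("pics/w3.png",im)
o=ctrl.get_obs();print(o["time_s"],o["eef_pos"],o["eef_rot"],o["wrist_force"])
for t in["lock_paddle","test_block","slide_bed"]:
    for r in outline_of(t,n)[:2]:
        p=W[r["region"]];p=p[~np.isnan(p[:,0])];print(t,round(r["conf"],2),np.round(r["bbox"]),np.round(np.median(p,0),4),cv2.minAreaRect(p[:,:2].astype(np.float32)*1000))
```

```text
4.45 [0.43579783 0.24878813 0.07590209] [-1.31727169e-04  9.81250935e-01  1.92728317e-01  1.54326229e-03] [ 1.02129753 -1.29574117 -0.210642  ]
lock_paddle 0.66 [276. 255.  75.  58.] [0.4419 0.2556 0.0543] ((435.87799072265625, 250.97850036621094), (28.83575439453125, 35.87187194824219), 22.372020721435547)
test_block 0.79 [269. 120. 140. 143.] [0.4956 0.2753 0.0574] ((494.0682067871094, 274.7394104003906), (59.459930419921875, 59.85317611694336), 12.031604766845703)
slide_bed 0.92 [273. 184. 198. 367.] [0.4726 0.2673 0.0464] ((444.4187316894531, 252.74783325195312), (229.45352172851562, 115.85135650634766), 22.18746566772461)
```

View pics/w3.png

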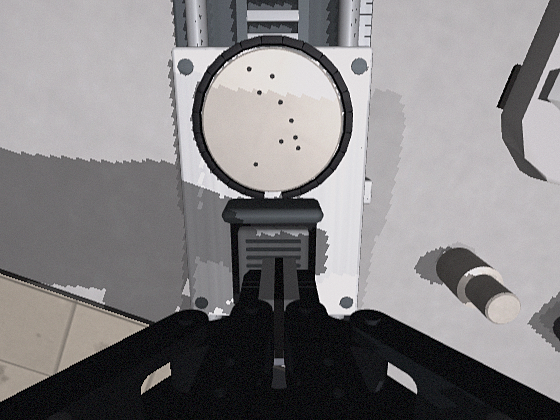

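Close view: the paddle at (275,250) sits centred under the closed fingertips, with the far cheek at (272,210). The tool is aligned with the rails, so I'll press down.

Emit:
move_arm --series '[[[0,0,-1.5,10,0],[0,0,-1.5,18,0],[0,0,-1.5,22,0],[0,0,-1.5,24,0],[0,0,-1.5,26,0],[0,0,-1.5,28,0],[0,0,-1.5,29,0],[0,0,-1.5,30,0],[0,0,-1.5,30,0],[0,0,-1.5,30,0]]]'

```text
time_s: 5.43
eef_pos: [0.438, 0.2515, 0.0479]
eef_rot: [-0.001, 0.981, 0.193, 0.004]
wrist_force: [-1.5, 2.4, 23.4]
opening: -0.005
grasp_force: 11.8
```

Emit:
move_arm --series '[[[0,4,0,0,0],[0,10,0,0,0],[0,18,0,0,0],[0,27,0,0,0],[0,36,0,0,0],[0,45,0,0,0],[0,54,0,0,0],[0,63,0,0,0],[0,72,0,0,0],[0,80,0,0,0]]]'

```text
time_s: 6.27
eef_pos: [0.5115, 0.2818, 0.0479]
eef_rot: [-0.001, 0.981, 0.193, 0.003]
wrist_force: [-3.2, 2.5, 23.0]
opening: 0.001
grasp_force: 11.2
```

Emit:
move_arm --series '[[[0,8,0,0,0],[0,16,0,0,0],[0,24,0,0,0],[0,32,0,0,0],[0,39,0,0,0],[0,44,0,0,0],[0,48,0,0,0],[0,51,0,0,0],[0,54,0,0,0],[0,56,0,0,0]]]'

```text
time_s: 7.1
eef_pos: [0.5583, 0.301, 0.0478]
eef_rot: [0.001, 0.981, 0.193, -0.002]
wrist_force: [-17.4, -7.1, 33.6]
opening: -0.003
grasp_force: 17.0
```

Run:
```python
from h import *
n="wrist";c=calibration(n);im,d=camera(n);W=cloud(d,c);cv2.imwrite("pics/w4.png",im)
o=ctrl.get_obs();print(o["time_s"],o["eef_pos"],o["eef_rot"],o["wrist_force"])
for t in["lock_paddle","test_block"]:
    for r in outline_of(t,n)[:2]:
        p=W[r["region"]];p=p[~np.isnan(p[:,0])];print(t,round(r["conf"],2),np.round(r["bbox"]),np.round(np.median(p,0),4),cv2.minAreaRect(p[:,:2].astype(np.float32)*1000))
```

```text
7.15 [0.55893885 0.30123828 0.04776967] [ 3.59603491e-04  9.81174769e-01  1.93114510e-01 -1.65220999e-03] [-17.9316497   -6.93956511  32.35772343]
lock_paddle 0.75 [277. 273.  80.  37.] [0.5633 0.3114 0.0482] ((562.3811645507812, 302.9909362792969), (16.201534271240234, 33.6928825378418), 28.97599220275879)
test_block 0.78 [37. 47. 72. 91.] [0.6076 0.4384 0.0111] ((603.7162475585938, 440.89154052734375), (28.4871768951416, 50.956382751464844), 89.65332794189453)
test_block 0.58 [273. 131. 169. 173.] [0.6162 0.325  0.0573] ((614.5592041015625, 324.2405090332031), (64.9007568359375, 61.80607223510742), 78.34297943115234)
```

View pics/w4.png

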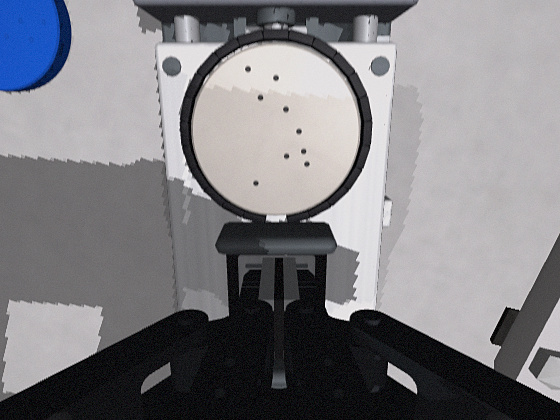

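The wrist view shows the stop screw at (275,18) meeting the carriage edge at (275,38), with the block still in its nest at (275,128). Travel came to about 130 mm and the tool is now blocked with 19 N. I'll ease the push a little and lift straight up.

Emit:
move_arm --series '[[[0,-2,0,0,0],[0,-4,0,0,0],[0,-4,0,-2,0],[0,-4,0,-5,0],[0,-4,0,-9,0],[0,-5,0,-14,0],[0,-5,0,-24,0],[0,-5,0,-50,0],[0,-5,0,-85,0],[0,-5,0,-120,0]]]'

```text
time_s: 8.08
eef_pos: [0.554, 0.2988, 0.1644]
eef_rot: [0.0, 0.981, 0.193, -0.002]
wrist_force: [0.9, 0.9, -0.1]
opening: 0.001
grasp_force: 0.0
```

Run:
```python
from h import *
n="wrist";c=calibration(n);im,d=camera(n);W=cloud(d,c);cv2.imwrite("pics/w5.png",im)
o=ctrl.get_obs();print(o["time_s"],o["eef_pos"],o["eef_rot"],o["wrist_force"])
for t in["lock_paddle","test_block","carriage"]:
    for r in outline_of(t,n)[:2]:
        p=W[r["region"]];p=p[~np.isnan(p[:,0])];print(t,round(r["conf"],2),np.round(r["bbox"]),np.round(np.median(p,0),4),cv2.minAreaRect(p[:,:2].astype(np.float32)*1000))
```

```text
8.1333 [0.55856669 0.30048994 0.17384517] [-5.18559720e-04  9.81223681e-01  1.92810674e-01  4.88497872e-03] [3.86864622 1.61046986 5.89359722]
lock_paddle 0.58 [278. 208.  48.  53.] [0.5529 0.2988 0.0513] ((551.1558837890625, 298.34930419921875), (37.5334587097168, 34.308372497558594), 23.38379669189453)
test_block 0.73 [109.  45.  87.  91.] [0.6106 0.4565 0.0113] ((611.1412353515625, 458.6855163574219), (64.22055053710938, 60.29374694824219), 35.386451721191406)
test_block 0.59 [274. 114.  88.  94.] [0.6145 0.3241 0.0574] ((613.39208984375, 323.75286865234375), (59.09489822387695, 57.29898452758789), 23.490476608276367)
carriage 0.78 [277. 160. 132. 205.] [0.5705 0.3032 0.047 ] ((577.5142822265625, 307.74090576171875), (149.8306884765625, 96.32740783691406), 25.400362014770508)
```

View pics/w5.png

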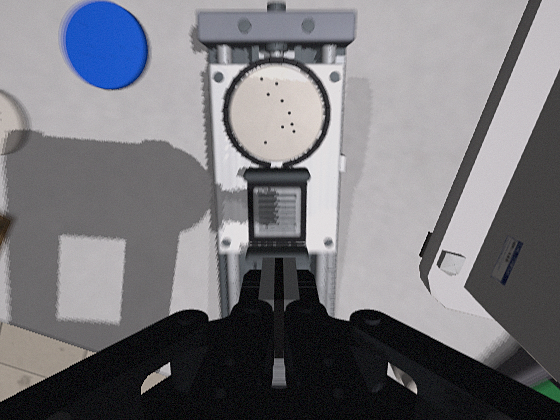

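The carriage is still near the stop (screw at (275,50)) and the block is in its nest. The paddle read slightly low at 51 mm, but the arm was still moving, so I'll measure again at rest.

```bash
cat > m.py <<'E'
from h import *
n="wrist"
for k in range(2): camera(n)
c=calibration(n);im,d=camera(n);W=cloud(d,c);cv2.imwrite("pics/w6.png",im)
o=ctrl.get_obs();print(o["time_s"],o["eef_pos"],o["eef_rot"],o["wrist_force"])
for t in["lock_paddle","test_block"]:
    for r in outline_of(t,n)[:2]:
        p=W[r["region"]];p=p[~np.isnan(p[:,0])];print(t,round(r["conf"],2),np.round(r["bbox"]),np.round(np.median(p,0),4),np.percentile(p[:,2],[10,30,70,90]).round(4),cv2.minAreaRect(p[:,:2].astype(np.float32)*1000))
a=np.deg2rad(22.3);e=np.array([np.cos(a),np.sin(a)]);f=np.array([-e[1],e[0]])
q=(W[...,:2]-[.432,.2494]);s=q@e;l=q@f
for s0 in np.arange(.10,.30,.002):
    m=(abs(s-s0)<.001)&(abs(l)<.003);m2=(abs(s-s0)<.001)&(abs(abs(l)-.03)<.005)
    print(f"{s0*1000:.0f}:{np.nanmedian(W[m][:,2])*1000 if m.any() else -1:.1f}/{np.nanmedian(W[m2][:,2])*1000 if m2.any() else -1:.1f}",end=" ")
E
python3 m.py
```

```text
8.4333 [0.5540607  0.29889177 0.16256762] [ 2.08294015e-04  9.81263076e-01  1.92665782e-01 -1.62154904e-03] [ 0.91316375 -0.44343292  0.2151217 ]
lock_paddle 0.75 [278. 210.  53.  51.] [0.5528 0.2985 0.0513] [0.0503 0.0509 0.0517 0.0523] ((551.450927734375, 298.41156005859375), (36.594146728515625, 33.84794998168945), 21.934364318847656)
test_block 0.84 [275. 114.  93.  92.] [0.6144 0.3243 0.0574] [0.0565 0.057  0.0577 0.0582] ((613.2659912109375, 323.8543701171875), (58.89695358276367, 59.10679626464844), 0.904809296131134)
test_block 0.8 [108.  47.  86.  91.] [0.6106 0.4564 0.0113] [0.0101 0.0108 0.0117 0.0123] ((609.78662109375, 457.0754089355469), (59.6330451965332, 59.35516357421875), 45.062381744384766)
100:-1.0/46.3 102:67.5/46.3 104:58.1/46.2 106:47.8/46.2 108:47.7/46.5 110:48.0/46.4 112:50.2/46.5 114:51.2/46.2 116:52.0/46.2 118:51.6/46.4 120:51.8/46.1 122:200.5/46.3 124:201.0/220.8 126:211.5/222.2 128:201.4/219.4 130:201.2/219.8 132:201.4/220.3 134:201.3/220.3 136:201.2/220.5 138:201.4/233.0 140:201.7/231.3 142:227.1/229.2 144:217.7/224.2 146:216.6/221.3 148:229.4/46.4 150:2
[... 339 characters left out ...]
2/55.9 200:57.2/51.7 202:57.4/56.4 204:57.3/51.3 206:57.5/51.5 208:57.5/50.7 210:57.5/50.3 212:57.4/49.9 214:57.6/47.3 216:57.3/46.7 218:57.4/46.7 220:57.2/46.6 222:57.4/46.3 224:57.3/46.4 226:56.8/46.3 228:48.2/45.5 230:51.0/29.3 232:49.7/14.9 234:41.7/15.0 236:43.5/15.0 238:44.2/15.2 240:44.7/29.2 242:47.1/47.1 244:47.2/47.5 246:47.6/47.5 248:47.4/47.4 250:47.8/47.3 252:47.5/47.5 254:47.4/47.5 256:47.5/47.4 258:47.1/47.0 260:43.0/-1.0 262:43.0/-1.0 264:43.2/-1.0 266:-1.0/-1.0 268:-1.0/0.8 270:-1.0/0.4 272:-1.0/0.5 274:1.1/0.4 276:-0.1/0.3 278:-1.0/-1.0 280:-1.0/-1.0 282:-1.0/-1.0 284:-1.0/-1.0 286:-1.0/-1.0 288:-1.0/-1.0 290:-1.0/-1.0 292:-1.0/-1.0 294:-1.0/-1.0 296:-1.0/-1.0 298:-1.0/-1.0
```

The paddle stands about 3 mm low, so the tooth is resting on a rung: easing back dragged the carriage back 1–2 mm. I'll press again nearer the far cheek, push onto the stop and lift while still pushing.

Emit:
move_arm --series '[[[0,8,0,30,0],[0,8,0,60,0],[0,8,0,85,0],[0,8,0,100,0],[0,8,0,107,0],[0,8,0,111,0],[0,8,0,114,0],[0,8,0,117,0],[0,8,0,118,0],[0,8,0,118,0]]]'

```text
time_s: 9.37
eef_pos: [0.5631, 0.3025, 0.0483]
eef_rot: [0.0, 0.981, 0.193, 0.0]
wrist_force: [-4.1, -2.3, 8.5]
opening: 0.004
grasp_force: 3.6
```

Emit:
move_arm --series '[[[0,2,0,0,0],[0,4,0,0,0],[0,6,0,0,0],[0,8,0,0,0],[0,9,0,0,0],[0,10,0,0,0],[0,10,0,0,0],[0,10,0,0,0],[0,10,0,0,0],[0,10,0,0,0]]]'

```text
time_s: 10.2
eef_pos: [0.5647, 0.3033, 0.0484]
eef_rot: [0.002, 0.981, 0.193, -0.009]
wrist_force: [-34.1, -16.5, 33.6]
opening: 0.002
grasp_force: 23.7
```

Emit:
move_arm --series '[[[0,-1,0,-2,0],[0,-2,0,-4,0],[0,-2,0,-6,0],[0,-2,0,-8,0],[0,-2,0,-10,0],[0,-2,0,-12,0],[0,-2,0,-14,0],[0,-2,0,-15,0],[0,-2,0,-16,0],[0,-2,0,-16,0]]]'

```text
time_s: 11.03
eef_pos: [0.5647, 0.3037, 0.0595]
eef_rot: [0.001, 0.981, 0.193, -0.006]
wrist_force: [-10.4, -5.1, -6.6]
opening: -0.002
grasp_force: 6.0
```

Fingertips are above the paddle and still pushing lightly on the cheek. Now I'll back off and rise.

Emit:
move_arm --series '[[[0,-5,0,-16,0],[0,-10,0,-17,0],[0,-13,0,-20,0],[0,-13,0,-40,0],[0,-13,0,-70,0],[0,-13,0,-105,0],[0,-13,0,-115,0],[0,-13,0,-115,0],[0,-13,0,-115,0],[0,-13,0,-115,0]]]'

```text
time_s: 11.87
eef_pos: [0.5573, 0.3002, 0.176]
eef_rot: [0.0, 0.981, 0.193, -0.001]
wrist_force: [-0.8, -1.6, -0.3]
opening: -0.001
grasp_force: 0.0
```

```bash
python3 m.py | cut -c1-330
python3 - <<'E'
from h import *
n="top";c=calibration(n);im,d=camera(n);W=cloud(d,c)
for t in["readout","zero_key","stepped_pin"]:
    for r in outline_of(t,n)[:2]:
        p=W[r["region"]];p=p[~np.isnan(p[:,0])];print(t,round(r["conf"],2),np.round(r["bbox"]),np.round(np.median(p,0),4),cv2.minAreaRect(p[:,:2].astype(np.float32)*1000))
E
```

```text
12.0167 [0.55706711 0.30008242 0.17532992] [ 1.67411043e-04  9.81268414e-01  1.92639316e-01 -1.53782036e-03] [-0.05771499  0.45721571 -0.65557129]
lock_paddle 0.91 [279. 207.  50.  44.] [0.5541 0.2993 0.0544] [0.0533 0.054  0.0548 0.0554] ((553.1307983398438, 298.7840576171875), (35.75387954711914, 34.98727035522461), 23.10483169555664)
test_block 0.87 [275. 116.  90.  90.] [0.6157 0.3248 0.0573] [0.0563 0.0569 0.0577 0.0582] ((613.9791259765625, 323.5540771484375), (61.3146858215332, 63.1214599609375), 53.28861999511719)
test_block 0.83 [116.  53.  82.  85.] [0.6106 0.4567 0.0113] [0.0101 0.0108 0.0117 0.0123] ((610.1834716796875, 458.4140930175781), (62.245601654052734, 60.08150863647461), 53.60135269165039)
100:67.9/46.3 102:68.2/46.3 104:67.4/46.3 106:56.4/46.3 108:47.6/46.3 110:47.7/46.1 112:-1.0/46.3 114:53.8/46.2 116:54.5/46.3 118:54.9/46.3 120:54.4/46.3 122:54.6/46.2 124:54.8/46.4 126:213.0/46.2 128:222.7/234.3 130:213.9/232.0 132:213.3/231.8 134:213.4/232.0 136:213.5/232.5 138:213.2/232.6 140:213.3/244.6 142:213.6/244.8 144:2
readout 0.93 [362. 266.  52.  46.] [ 0.4561 -0.0127  0.035 ] ((459.62933349609375, -18.392623901367188), (141.1534881591797, 96.96038818359375), 70.77891540527344)
stepped_pin 0.59 [306. 267.   8.   6.] [0.4503 0.1358 0.0483] ((450.7785339355469, 134.54519653320312), (22.4820613861084, 19.46754264831543), 79.85919189453125)
```

The paddle is fully up at 54.4 mm and the carriage is at about 0.130, so it is locked there. I'll check the tester clearance and then cross to the readout.

Run:
```python
import numpy as np
for n in("top","scene"):
    W=np.load(n+".npy").reshape(-1,3)
    for z0,z1 in((.03,.1),(.1,.2),(.2,.3),(.3,.45),(.45,.8)):
        m=(W[:,2]>z0)&(W[:,2]<z1)&(W[:,0]>.3)&(abs(W[:,1]-.05)<.28)&~((W[:,1]<.07)&(W[:,0]<.53)&(W[:,2]<.1))
        m&=~((W[:,1]>.12)&(W[:,2]<.1))
        p=W[m]; print(n,z0,len(p),np.percentile(p,[1,50,99],axis=0).round(2).tolist() if len(p) else"")
```

```text
top 0.03 1070 [[0.53, -0.23, 0.03], [1.05, -0.18, 0.07], [1.21, 0.12, 0.1]]
top 0.1 6214 [[0.53, -0.2, 0.1], [0.85, 0.17, 0.18], [1.21, 0.33, 0.2]]
top 0.2 3561 [[0.56, -0.01, 0.2], [1.07, 0.19, 0.24], [1.13, 0.33, 0.29]]
top 0.3 688 [[0.65, 0.12, 0.3], [0.8, 0.16, 0.37], [0.92, 0.18, 0.45]]
top 0.45 19040 [[0.54, -0.01, 0.5], [0.67, 0.09, 0.72], [0.87, 0.17, 0.72]]
scene 0.03 872 [[0.52, -0.22, 0.03], [0.54, 0.06, 0.07], [1.22, 0.12, 0.1]]
scene 0.1 6038 [[0.53, -0.0, 0.1], [0.73, 0.15, 0.17], [1.21, 0.33, 0.2]]
scene 0.2 5582 [[0.59, -0.01, 0.2], [0.87, 0.15, 0.25], [1.22, 0.33, 0.3]]
scene 0.3 8203 [[0.61, 0.04, 0.3], [0.85, 0.14, 0.38], [1.22, 0.32, 0.45]]
scene 0.45 6693 [[0.54, -0.0, 0.45], [0.63, 0.14, 0.56], [1.21, 0.3, 0.64]]
```

Emit:
move_arm --series '[[[0,-35,9,-8,0],[0,-70,18,-16,0],[0,-105,26,-25,0],[0,-140,35,-25,0],[0,-165,41,-25,0],[0,-165,41,-25,0],[0,-165,41,-25,0],[0,-165,41,-25,0],[0,-165,41,-25,0],[0,-165,41,-25,0]]]'

```text
time_s: 13.15
eef_pos: [0.4216, 0.2005, 0.2024]
eef_rot: [-0.0, 0.981, 0.193, 0.0]
wrist_force: [-0.2, 1.2, -0.0]
opening: 0.001
grasp_force: 0.0
```

Emit:
move_arm --series '[[[0,-20,28,0,0],[0,-40,56,0,0],[0,-61,84,0,0],[0,-82,112,0,0],[0,-102,140,0,0],[0,-122,168,0,0],[0,-142,196,0,0],[0,-152,209,0,0],[0,-152,209,0,0],[0,-152,209,0,0]]]'

```text
time_s: 13.98
eef_pos: [0.3595, -0.0514, 0.2024]
eef_rot: [-0.0, 0.982, 0.191, 0.0]
wrist_force: [0.0, 1.3, 0.3]
opening: 0.005
grasp_force: 0.0
```

Run:
```python
from h import *
n="wrist"
for k in range(2): camera(n)
c=calibration(n);im,d=camera(n);W=cloud(d,c);cv2.imwrite("pics/w7.png",im)
o=ctrl.get_obs();print(o["time_s"],o["eef_pos"],o["eef_rot"],o["wrist_force"])
for t in["zero_key","readout"]:
    for r in outline_of(t,n)[:2]:
        p=W[r["region"]];p=p[~np.isnan(p[:,0])];print(t,round(r["conf"],2),np.round(r["bbox"]),np.round(np.median(p,0),4),cv2.minAreaRect(p[:,:2].astype(np.float32)*1000))
```

```text
14.1333 [ 0.35943364 -0.04994749  0.20220856] [-3.11058369e-04  9.81128769e-01  1.93355199e-01 -9.38915383e-05] [-0.35979941  1.04876772 -0.04638662]
zero_key 0.73 [324.  94.  31.  32.] [ 0.446  -0.0543  0.042 ] ((445.7455139160156, -54.564430236816406), (24.496509552001953, 22.942005157470703), 40.669715881347656)
readout 0.89 [284.  74. 189. 149.] [ 0.4562 -0.019   0.0353] ((461.7723083496094, -14.084869384765625), (146.13917541503906, 95.57638549804688), 71.95464324951172)
```

View pics/w7.png

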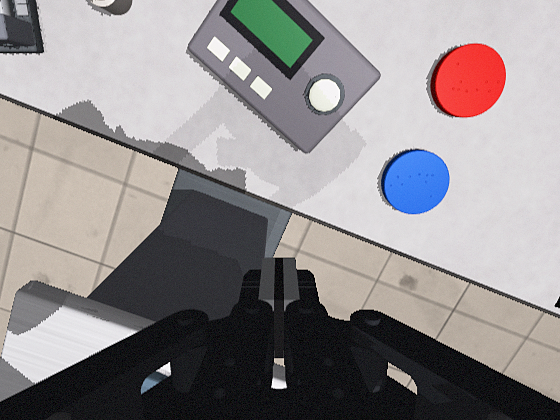

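The wrist view shows the white round zero key at (324,94), to the right of the flat dummies at (217–262, 47–87) and the display. Its measured position is (0.4458, -0.0545, 0.042), so I'll go above it and then press.

Emit:
move_arm --series '[[[0,25,12,10,0],[0,50,24,25,0],[0,70,33,50,0],[0,78,37,85,0],[0,78,37,115,0],[0,78,37,135,0],[0,78,37,145,0],[0,78,37,145,0],[0,78,37,145,0],[0,78,37,145,0]]]'

```text
time_s: 15.07
eef_pos: [0.4466, -0.0558, 0.0587]
eef_rot: [0.001, 0.981, 0.193, 0.001]
wrist_force: [0.3, 0.1, 0.6]
opening: -0.002
grasp_force: 0.0
```

Emit:
move_arm --series '[[[0,0,0,5,0],[0,0,0,9,0],[0,0,0,12,0],[0,0,0,14,0],[0,0,0,16,0],[0,0,0,18,0],[0,0,0,19,0],[0,0,0,20,0],[0,0,0,20,0],[0,0,0,20,0]]]'

```text
time_s: 15.9
eef_pos: [0.4463, -0.0561, 0.0389]
eef_rot: [0.001, 0.981, 0.193, 0.001]
wrist_force: [-4.2, 0.4, 17.1]
opening: 0.001
grasp_force: 8.9
```

17 N is well past the key's 3.5 N bottom, so it is fully down. Coming away now.

Emit:
move_arm --series '[[[0,0,0,-3,0],[0,0,0,-8,0],[0,0,0,-20,0],[0,0,0,-45,0],[0,0,0,-80,0],[0,-20,0,-115,0],[0,-50,0,-145,0],[0,-80,0,-165,0],[0,-90,-10,-165,0],[0,-90,-10,-165,0]]]'

```text
time_s: 16.73
eef_pos: [0.3568, -0.0804, 0.2032]
eef_rot: [0.001, 0.981, 0.192, 0.001]
wrist_force: [0.4, 0.2, -1.3]
opening: 0.002
grasp_force: 0.0
```

Run:
```python
from h import *
o=ctrl.get_obs();print(o["time_s"],o["eef_pos"],o["wrist_force"])
for n in("wrist","top","scene"):
    if n=="wrist": camera(n);camera(n)
    c=calibration(n);im,d=camera(n);W=cloud(d,c)
    for t in["zero_key","lock_paddle","test_block","stepped_pin"]:
        for r in outline_of(t,n)[:3]:
            p=W[r["region"]];print(n,t,round(r["conf"],2),np.nanmedian(p,0).round(4))
```

```text
16.7333 [ 0.35683989 -0.08038647  0.20324457] [ 0.35422441  0.18146163 -1.30793492]
wrist zero_key 0.77 [ 0.4458 -0.0543  0.042 ]
wrist lock_paddle 0.74 [0.3978 0.1812 0.007 ]
wrist test_block 0.91 [ 0.4106 -0.1659  0.0113]
wrist test_block 0.84 [ 0.5049 -0.1659  0.0113]
top zero_key 0.47 [ 0.4447 -0.0515  0.0432]
top zero_key 0.43 [0.567  0.3032 0.0486]
top lock_paddle 0.64 [0.5502 0.2993 0.0549]
top test_block 0.88 [ 0.5037 -0.1638  0.0107]
top test_block 0.67 [0.6067 0.4576 0.0112]
top test_block 0.63 [0.6131 0.3259 0.0575]
scene lock_paddle 0.62 [0.5494 0.3003 0.0561]
scene test_block 0.74 [0.6097 0.3261 0.0588]
scene test_block 0.65 [0.6022 0.4568 0.0129]
scene stepped_pin 0.71 [0.4449 0.136  0.0322]
```

The paddle and key are both back up, the block is in its nest at the far end, and the bystanders I re-checked haven't moved. Handing in.

```bash
python3 -c "
from h import *
print(order.hand_in())"
```

```text
the job is handed in; nothing more can be done
None
```

The job is handed in, with no verdict returned: the carriage is locked at the stop, the zero key was pressed only after that, and the arm is clear. The first release left the lock tooth resting on a rung 1–2 mm short of the stop, so I pressed the paddle and pushed the carriage home a second time.

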